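Slide a board carrier out over the support slab for its bonding clamp

TASK

The earth clamp is to be fitted to the bare metal strip at the front end of the board carrier, so push the carrier with the fingertips across the white support slab until just that strip (30 mm) hangs out over the slab's far edge, square to the edge and with no overhang at the sides. Only slide it flat: do not lift or tip it, keep off the electronic parts on the board, and leave the other things where they are.

Things in the scene. Friction and masses are not known exactly. Their poses are not given: they have to be found in the camera images.
- block: White insulating support slab, fixed, 260 mm (its x) by 400 mm (its y) by 50 mm high. Origin at the centre of its underside; z up, top at z = 50 mm. The far edge, over which the carrier is to hang, is its +x side, 130 mm from the origin; +x points roughly away from the robot (the slab may be turned up to 20 degrees either way).
- carrier: Loose flat carrier on the slab: bare aluminium plate 130 (its x) by 110 (its y) by 8 mm, with a green circuit board 2 mm thick on it; 0.25 to 0.5 kg, slides at 1 to 3 N. Origin at the centre of its underside, z up. The bare strip with two bolt holes is its last 30 mm at +x (x = +35 to +65 mm), rear edge at x = -65 mm. At first the strip faces the far edge, up to 15 degrees out of square.
- parts: The electronic parts on the circuit board (screening can, chips, capacitors), up to 6 mm high above the board (16 mm above the slab), not to be touched. They stand within x = -20 to +22 mm and y = -42 to +38 mm of the carrier's axes. Origin on the board's top face above the carrier's origin, same axes.
- strip_line (a point): Middle of the line where the circuit board ends and the bare strip begins, on the plate's top face, at x = +35 mm of the carrier, 8 mm above the plate's underside; it is to come to lie over the slab's far edge. Axes as the carrier's.
- attenuator: Black finned coaxial attenuator standing upright on the slab at one side of the carrier, 26 mm in diameter, 62 mm tall, loose. Origin at the centre of its foot.
- smallbox: Small grey die-cast metal box on the slab at the other side of the carrier, 60 by 36 by 31 mm, loose. Origin at the centre of its underside.
- clamp: Grey earth G-clamp lying on the bench beyond the slab's far edge, about 70 by 100 mm and 14 mm thick, loose. Origin on the bench under its frame.
- screwdriver: Black-handled screwdriver lying on the bench to the right of the slab, 200 mm long, 26 mm thick at the handle, loose. Origin under its middle, length along its x, handle to -x.
There are look-alikes about, which are no part of the job. Of the things shaped like the carrier, the aluminium one is meant.

How it is judged:
At the end, for the whole second after the job is handed in: The carrier lies flat and still on the slab, its bare strip hanging 30 mm (within 6 mm) over the slab's far edge, so that the circuit board's front edge is over the slab's edge, square to it within 5 degrees, and not overhanging at the sides (x of strip_line in the frame of block between 0.124 and 0.136 m and y of carrier in the frame of block between -0.12 and 0.12 m and angle between the x axis of carrier and the x axis of block, either way round below 0.09 rad and z of carrier in the frame of block between 0.047 and 0.053 m and angle between carrier's own z axis and vertical below 0.04 rad and linear speed of carrier below 0.01 m/s); the robot touches nothing.
It fails at once if the carrier is lifted or tipped: it rises more than 6 mm off the slab or tilts more than 5 degrees (z of carrier in the frame of block above 0.056 m or angle between carrier's own z axis and vertical above 0.087 rad).
It fails at once if the electronic parts on the board are touched (contact force between any of the fingers, the arm and parts above 0.5 N).
It fails at once if the attenuator, small box, clamp or screwdriver is moved by more than 15 mm or knocked over (distance of any of attenuator, smallbox, clamp, screwdriver from where it was at the start of the episode above 0.015 m or angle between attenuator's own z axis and vertical above 0.3 rad).
It also fails if it takes over 42 s, if anything falls off the work surface, if the arm or the gripper's body presses on something with over 40 N, if the wrist force passes 120 N, or if a joint passes its speed limit or range.

ROBOT

A 6-joint arm with a two-finger parallel gripper is mounted at the origin on the work surface. World frame = base frame: x ahead of the robot, y to its left, z up, the work surface at z = 0. Lengths are in m, angles in rad, forces in N, time in s.
With the tool pointing down it reaches from about 0.375 to 0.9 m from the base axis. Payload 3.1 kg.
Tool frame: the origin (TCP) lies at the very end of the fingers, on their centre line; the grasp point (between the pads) lies ctrl.grasp_offset behind it (ctrl.grasp_offset is the distance from the TCP to the grasp point, in m); z points along the fingers, y is the line along which they close (so a half turn about z gives the same grasp; the last joint's range is limited). The gripper opens to 87 mm and grips with 3 to 60 N. Pads are 19 mm wide; open, the fingers measure 117 mm over their backs; the gripper's body (75 mm by 190 mm) begins 51 mm behind the grasp point.
Start: joints at [0.994, 0.527, 1.433, -0, 1.181, -0.178], TCP at [0.243, 0.576, 0.223] pointing down, gripper open.
Joint ranges: [-3.08, 3.08], [-0.75, 2.2], [0.22, 2.44], [-1.43, 4.57], [0, 2.65], [-2.85, 2.85]. Speed limits (rad/s): [2.79, 2.79, 3.14, 3.14, 3.14, 3.14].

INTERFACE

Orientations are given as a 3x3 rotation matrix whose columns are the frame's x, y, z axes.
In Python, from bench import ctrl gives the robot as it stands.
- The arm moves only by the tool servo_tool, never from a script. Its argument "motion" is a list of rows, each a list of 7 numbers: the shift along the world's x, y, z in cm, then the turn, a rotation vector about the world's x, y, z in rad, then the opening, from -1 (shut) to 1 (fully open). In form: [[dx, dy, dz, ax, ay, az, grip], ...]. A call has 1 to 20 rows; each row shifts and turns the commanded pose from where the row before left it; what a row does not reach is not made up. A row lasts 1/8 s, in which the tool goes at most 62.5 mm and 10.7 degrees, less where a joint would pass 70% of its speed; a pose out of reach is approached as far as the arm can. A call with a gripper value outside its range is refused whole. The fingers move at their own pace and stop on an object; "squeeze" is the grip in N (left out, the last holds). Time passes only in rows, so rows that do not move let the fingers close. It gives the time, the measured TCP pose, the force, the opening and the grip force at its end, in the units of the state.
- ctrl.get_state(): the state, without advancing time (a new reading comes with each control period).
- ctrl.camera(name): name is "scene" or "top" or "wrist"; returns the picture (420x560x3 uint8, red, green, blue); there is no depth.
- ctrl.camera_model(name): a dict with "K" (3x3 intrinsics, pixels), "dist_coeffs" ([k1, k2, p1, p2, k3] as OpenCV has them; the pictures are not rectified), "view" (4x4, takes a point from world to camera coordinates); the wrist camera has in their place "T_tool_cam" (4x4, takes a point from camera to tool coordinates, whose origin is the TCP and whose axes are the flange's). Camera axes: x right, y up, looking along -z (the intrinsics and any distortion apply to the point x, -y, -z); pixel columns grow to the right and rows downward; lengths in m; the calibration is good to about 2 mm. A picture is of the moment at which its call begins: read the wrist's pose just before it. camera_model takes no time and is no camera call.
- ctrl.finish_job(): hands the job in; it is judged then, once.
The state is a dict: "clock": time; "joint_pos": joint angles; "joint_velocities": joint speeds; "joint_efforts": joint torques, N m; "tool_pos": TCP position; "ee_rot": TCP orientation; "force": force on the tool from outside, world axes, zero at the start; "ft_torque": the same for the moment, N m; "gripper_width": opening from 0.0 (shut) to 1.0 (fully open); "grip_force": force on a finger pad.
Only numpy, scipy, OpenCV 4.12 (cv2) and the standard library are available. Lean on these libraries where they do the work, as an engineer would, in place of code of your own. Each camera call takes 0.05 s, during which the arm holds its last target. There are 200 camera calls.

## Working session

There is one attempt and no reset: what is moved stays moved. The work goes in short steps, Python scripts to look and compute and a tool call to move; the robot and the scene stay as the last step left them, time stands still between calls to the robot, and variables do not carry over. Pictures are saved under pics/ and viewed, at most 10 in all, crops included, and the job is handed in when it is done.

Besides the shell and the picture viewer there is one more tool, called as a command line: name --pt "numbers of a row" for each row, then --argument value for the rest. servo_tool: Moves the arm, as the interface text tells. Its arguments: {"type":"object","properties":{"motion":{"type":"array","items":{"type":"array","items":{"type":"number"}}},"squeeze":{"type":"number"}},"required":["motion"]}

```bash
mkdir -p pics
cat > h.py <<'E'
import numpy as np,cv2
from bench import ctrl
def cam(name):
    m=ctrl.camera_model(name);s=ctrl.get_state()
    K=np.array(m["K"]);d=np.array(m["dist_coeffs"])
    if "view" in m: T=np.linalg.inv(np.array(m["view"]))
    else:
        W=np.eye(4);W[:3,:3]=s["ee_rot"];W[:3,3]=s["tool_pos"];T=W@np.array(m["T_tool_cam"])
    return K,d,T
def ray(c,px,z):
    K,d,T=c
    p=cv2.undistortPoints(np.array(px,float).reshape(-1,1,2),K,d)[:,0]
    D=np.c_[p[:,0],-p[:,1],-np.ones(len(p))]@T[:3,:3].T
    o=T[:3,3]
    return o+D*((z-o[2])/D[:,2])[:,None]
E
python3 - <<'E'
from h import *
a=ctrl.camera("top");b=ctrl.camera("scene")
cv2.imwrite("pics/top.png",a[...,::-1]);cv2.imwrite("pics/scene.png",b[...,::-1])
s=ctrl.get_state();print(s["clock"],s["ee_rot"],ctrl.grasp_offset)
print(cam("top")[2],cam("scene")[2])
E
```

```text
0.1 [[-9.21526242e-01  3.88314538e-01 -1.09735533e-03]
 [ 3.88315925e-01  9.21524766e-01 -1.68780392e-03]
 [ 3.55841318e-04 -1.98147615e-03 -9.99997974e-01]] 0.0187
[[-0.01083687  0.97714372 -0.21230335  0.27923521]
 [-0.99993978 -0.01022178  0.00399462 -0.07470723]
 [ 0.0017332   0.21233385  0.97719565  1.52124361]
 [ 0.          0.          0.          1.        ]] [[-0.43309585 -0.77068045  0.46741806  1.21674456]
 [ 0.90125332 -0.37778278  0.21218536  0.19028789]
 [ 0.01305539  0.51315867  0.85819446  1.17661309]
 [ 0.          0.          0.          1.        ]]
```

View pics/top.png

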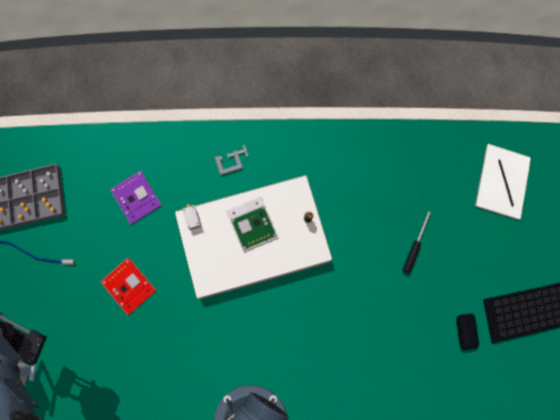

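View pics/scene.png

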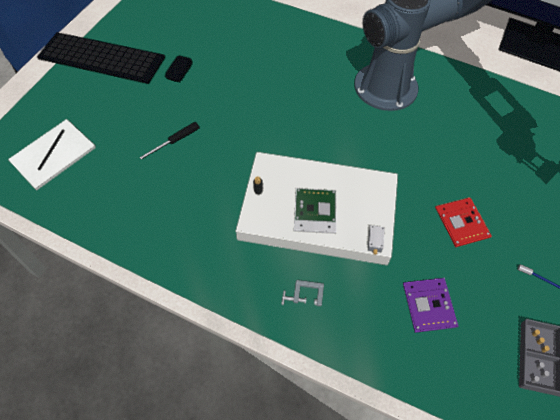

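Top view: slab corners near (176,211), (306,177), (331,260), (198,297); carrier at (252,223), strip facing the far edge; small box (192,216), attenuator (308,216). The scene view agrees; the red and purple boards are look-alikes.

Run:
```python
from h import *
c=cam("top");a=cv2.imread("pics/top.png")
P=ray(c,[[176,211],[306,177],[331,260]],.05)
print(P, np.linalg.norm(P[0]-P[1]),np.linalg.norm(P[1]-P[2]))
h=cv2.cvtColor(a,cv2.COLOR_BGR2HSV)
print(ray(c,[[230,205],[262,197],[277,240],[244,250]],.059).round(3))
print(ray(c,[[309,220],[192,217],[232,160]],.05).round(3))
```

```text
[[ 0.60507029  0.21458662  0.05      ]
 [ 0.70395374 -0.16815933  0.05      ]
 [ 0.45679909 -0.23427104  0.05      ]] 0.39531303754079383 0.2558440537623202
[[ 0.619  0.055  0.059]
 [ 0.642 -0.038  0.059]
 [ 0.515 -0.08   0.059]
 [ 0.487  0.014  0.059]]
[[ 0.574 -0.174  0.05 ]
 [ 0.587  0.167  0.05 ]
 [ 0.759  0.051  0.05 ]]
```

servo_tool --pt "1.5 -4.5 0.5 0 0 0.0465 0" --pt "1.5 -4.5 0.5 0 0 0.0465 0" --pt "1.5 -4.5 0.5 0 0 0.0465 0" --pt "1.5 -4.5 0.5 0 0 0.0465 0" --pt "1.5 -4.5 0.5 0 0 0.0465 0" --pt "1.5 -4.5 0.5 0 0 0.0465 0" --pt "1.5 -4.5 0.5 0 0 0.0465 0" --pt "1.5 -4.5 0.5 0 0 0.0465 0" --pt "1.5 -4.5 0.5 0 0 0.0465 0" --pt "1.5 -4.5 0.5 0 0 0.0465 0" --pt "1.5 -4.5 0.5 0 0 0.0465 0" --pt "1.5 -4.5 0.5 0 0 0.0465 0" --pt "1.5 -4.5 0.5 0 0 0.0465 0" --pt "1.5 -4.5 0.5 0 0 0.0465 0" --pt "0 0 0 0 0 0 0" --pt "0 0 0 0 0 0 0"

```text
clock: 2.1
tool_pos: [0.4518, -0.0535, 0.292]
ee_rot: [[-0.969, -0.249, -0.002], [-0.249, 0.969, 0.001], [0.001, 0.002, -1.0]]
force: [0.3, 1.0, -0.4]
gripper_width: 0.498
grip_force: 0.0
```

Run:
```python
from h import *
s=ctrl.get_state();print(s["clock"],s["tool_pos"],s["ee_rot"],s["joint_pos"],s["gripper_width"])
c=cam("wrist");print(np.array(ctrl.camera_model("wrist")["T_tool_cam"]).round(3))
np.savez("w1.npz",K=c[0],d=c[1],T=c[2])
cv2.imwrite("pics/w1.png",ctrl.camera("wrist")[...,::-1])
```

```text
2.1 [ 0.45177212 -0.0534997   0.29200909] [[-0.96860416 -0.24860128 -0.00183934]
 [-0.24860376  0.96860444  0.0012676 ]
 [ 0.00146647  0.00168507 -0.99999751]] [-3.64721012e-01  2.07363661e-01  1.74618209e+00  5.68847327e-04
  1.19021746e+00 -2.18696675e+00] 0.49835009597414737
[[-0.     0.961  0.276  0.075]
 [ 1.     0.    -0.     0.001]
 [-0.     0.276 -0.961 -0.162]
 [ 0.     0.     0.     1.   ]]
```

View pics/w1.png

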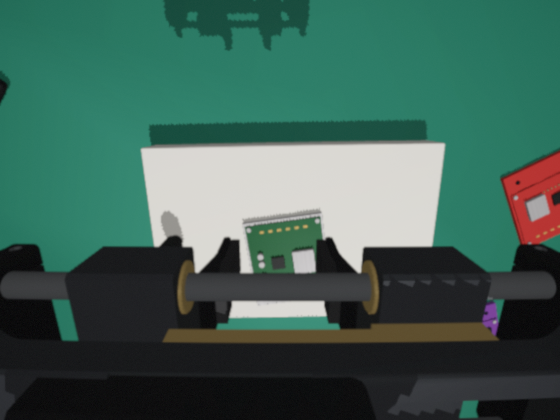

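Wrist view (upside-down, robot side at top): slab near edge (143,147)–(443,143), far edge around row 318, carrier rear edge (244,219)–(322,211), fingers on either side lower down.

Run:
```python
from h import *
z=np.load("w1.npz");c=(z["K"],z["d"],z["T"]);a=cv2.imread("pics/w1.png")
g=a.astype(int)
w=((g.min(2)>150)).astype(np.uint8)
# near edge: first white pixel per column; far: last
cols=[x for x in range(170,420)];near=[[x,np.argmax(w[:,x])-.5] for x in cols if w[:,x].any()]
def line(P):
    v=cv2.fitLine(np.float32(P[:,:2]),cv2.DIST_HUBER,0,.01,.01).ravel();return v
L=line(ray(c,near,.05));print("near",L,np.degrees(np.arctan2(L[1],L[0])))
far=[]
for x in range(240,330):
    col=np.where(w[295:330,x])[0]
    if len(col): far.append([x,295+col.max()+.5])
F=line(ray(c,far,.05));print("far",F,np.degrees(np.arctan2(F[1],F[0])),len(far))
n=np.array([-L[1],L[0]]);print("dist",n@(F[2:]-L[2:]))
rt=[[x,y] for y in range(170,230) for x in [np.where(w[y])[0].max()+.5]]
lt=[[np.where(w[y])[0].min()-.5,y] for y in range(165,200)]
for e in(lt,rt):
    S=line(ray(c,e,.05));print("side",S,np.degrees(np.arctan2(S[1],S[0])))
cv2.imwrite("pics/w1c.png",cv2.resize(a[195:325,225:345],None,fx=4.6,fy=4.6,interpolation=cv2.INTER_CUBIC))
```

```text
near [ 0.26399225 -0.9645248   0.40003207 -0.02396711] -74.69292
far [ 0.2693957  -0.96302956  0.66508025 -0.01030521] -74.37169 86
dist 0.2592522
side [ 0.9632315   0.2686727   0.5023987  -0.22337039] 15.5853
side [ 0.07300048 -0.9973319   0.4073423   0.24703312] -85.81365
```

View pics/w1c.png

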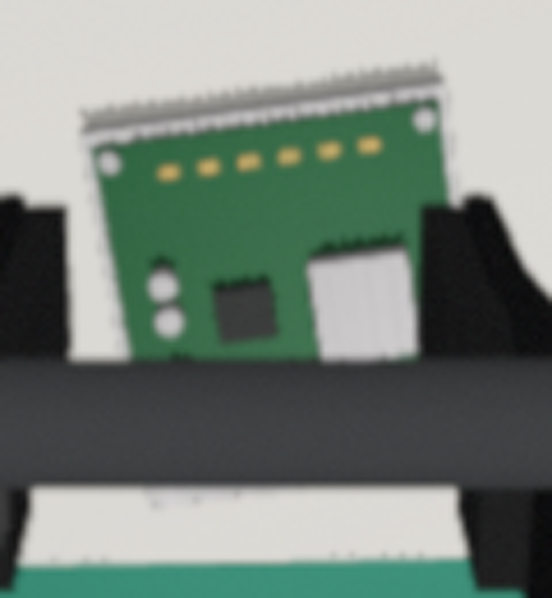

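The crop shows the plate's rear top edge from (83,133) to (440,85); the far edge is free behind the fingers.

Run:
```python
from h import *
z=np.load("w1.npz");c=(z["K"],z["d"],z["T"])
P=ray(c,[[225+83/4.6,195+133/4.6],[225+440/4.6,195+85/4.6]],.058)[:,:2]
d=P[1]-P[0];print(P,np.linalg.norm(d))
yaw=np.arctan2(-d[0],d[1]);u=np.array([np.cos(yaw),np.sin(yaw)]);m=P.mean(0)
t=np.radians(15.46);n=np.array([np.cos(t),np.sin(t)]);y=np.array([-n[1],n[0]])
print("yaw",np.degrees(yaw),"rear mid",m,"centre",m+.065*u)
# slab centre y from left side line
S=np.array([.5024,-.2234]);print("side y",y@S,"slab cy",y@S+.2,"rear mid slab x to far edge",.638-n@m,"carrier y",y@(m+.065*u)-y@S-.2)
print("target rear edge mid", n@m,"need push",.538-n@m)
print("att",y@np.array([.574,-.174])-y@m, n@np.array([.574,-.174])-n@m,"box",y@np.array([.587,.167])-y@m)
```

```text
[[ 0.52465447 -0.08185405]
 [ 0.48410606  0.01654647]] 0.10642761078289412
yaw 22.39534115262893 rear mid [ 0.50438027 -0.03265379] centre [ 0.56447777 -0.0078891 ]
side y -0.34923921236876865 slab cy -0.14923921236876864 rear mid slab x to far edge 0.16057420753715668 carrier y -0.008834778011681227
target rear edge mid 0.47742579246284333 need push 0.0605742075371567
att -0.15479007165734718 0.02942263348216545 box 0.170406099939221
```

servo_tool --pt "0.5 0.45 -3 0 0 0.0046 0.4" --pt "0.5 0.45 -4 0 0 0.0046 0.4" --pt "0.5 0.45 -4 0 0 0.0046 0.4" --pt "0.5 0.45 -4 0 0 0.0046 0.4" --pt "0 0 -4 0 0 0 0.4" --pt "0 0 -3 0 0 0 0.4" --pt "0 0 0 0 0 0 0.4" --pt "0 0 0 0 0 0 0.4"

```text
clock: 3.15
tool_pos: [0.473, -0.0354, 0.0734]
ee_rot: [[-0.963, -0.269, 0.001], [-0.269, 0.963, -0.0], [-0.001, -0.001, -1.0]]
force: [-0.3, 0.3, 1.2]
gripper_width: 0.704
grip_force: 0.0
```

Run:
```python
from h import *
s=ctrl.get_state();print(s["clock"],s["tool_pos"],s["ee_rot"].round(4) if hasattr(s["ee_rot"],'round') else s["ee_rot"],s["force"])
c=cam("wrist");np.savez("w2.npz",K=c[0],d=c[1],T=c[2])
cv2.imwrite("pics/w2.png",ctrl.camera("wrist")[...,::-1])
```

```text
3.15 [ 0.47297966 -0.035408    0.07336422] [[-9.633e-01 -2.686e-01  9.000e-04]
 [-2.686e-01  9.633e-01 -3.000e-04]
 [-8.000e-04 -5.000e-04 -1.000e+00]] [-0.33090802  0.2535656   1.16483599]
```

View pics/w2.png

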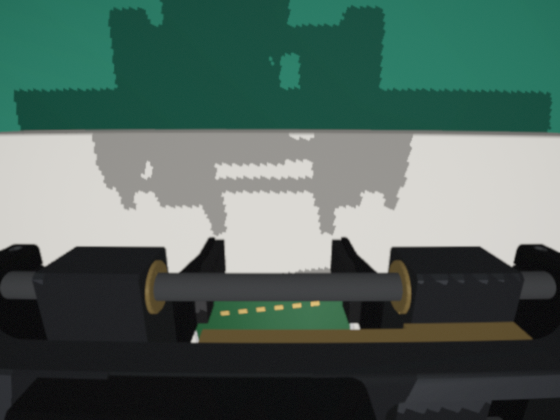

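The fingers straddle the board's middle, behind the rear edge (near row 270), with free white slab under them.

servo_tool --pt "0 0 -0.6 0 0 0 0.4" --pt "0 0 -0.6 0 0 0 0.4" --pt "0 0 -0.4 0 0 0 0.4" --pt "0 0 -0.3 0 0 0 0.4" --pt "0 0 0 0 0 0 0.4" --pt "0 0 0 0 0 0 0.4"

```text
clock: 3.95
tool_pos: [0.4727, -0.0361, 0.0535]
ee_rot: [[-0.964, -0.267, -0.0], [-0.267, 0.964, 0.0], [0.0, 0.0, -1.0]]
force: [1.7, -0.0, -0.1]
gripper_width: 0.7
grip_force: 0.0
```

servo_tool --pt "0.386 0.107 0 0 0 0 0.4" --pt "0.386 0.107 0 0 0 0 0.4" --pt "0.386 0.107 0 0 0 0 0.4" --pt "0.386 0.107 0 0 0 0 0.4" --pt "0.386 0.107 0 0 0 0 0.4" --pt "0.386 0.107 0 0 0 0 0.4" --pt "0.386 0.107 0 0 0 0 0.4" --pt "0.386 0.107 0 0 0 0 0.4" --pt "0.386 0.107 0 0 0 0 0.4" --pt "0.386 0.107 0 0 0 0 0.4"

```text
clock: 5.2
tool_pos: [0.5118, -0.0254, 0.0535]
ee_rot: [[-0.964, -0.267, 0.001], [-0.267, 0.964, -0.0], [-0.0, -0.0, -1.0]]
force: [-2.8, -0.5, -0.4]
gripper_width: 0.698
grip_force: 1.1
```

Run:
```python
from h import *
s=ctrl.get_state();print(s["clock"],s["tool_pos"],s["force"],s["ft_torque"])
a=ctrl.camera("top")[150:310,160:350];b=ctrl.camera("scene")[140:280,220:410]
f=lambda i:cv2.resize(i[...,::-1],(760,None) if 0 else (395,330),interpolation=cv2.INTER_CUBIC)
cv2.imwrite("pics/m1.png",np.hstack([f(a),f(b)]))
```

```text
5.2 [ 0.51179069 -0.02542043  0.05352446] [-2.82064604 -0.48954493 -0.35946774] [-0.04641553  0.40702217  0.01836122]
```

View pics/m1.png

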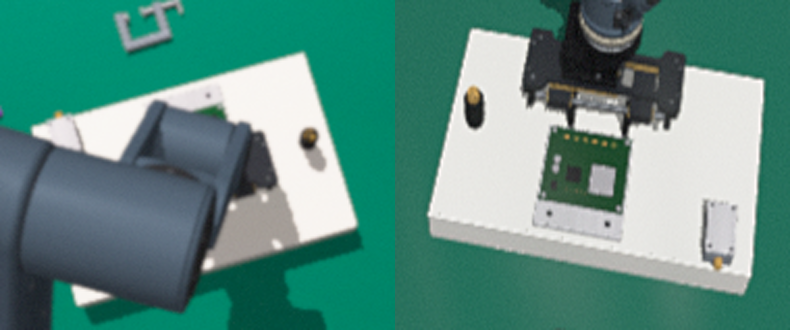

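The scene crop shows the carrier squared up against the fingers, clear of the attenuator and box, and not yet at the edge. I'll push on, stopping short to measure.

servo_tool --pt "0.337 0.0933 0 0 0 0 0.4" --pt "0.337 0.0933 0 0 0 0 0.4" --pt "0.337 0.0933 0 0 0 0 0.4" --pt "0.337 0.0933 0 0 0 0 0.4" --pt "0.337 0.0933 0 0 0 0 0.4" --pt "0.337 0.0933 0 0 0 0 0.4" --pt "0.337 0.0933 0 0 0 0 0.4" --pt "0.337 0.0933 0 0 0 0 0.4" --pt "0.337 0.0933 0 0 0 0 0.4" --pt "0.337 0.0933 0 0 0 0 0.4" --pt "0 0 0 0 0 0 0.4"

```text
clock: 6.68
tool_pos: [0.5459, -0.0159, 0.0536]
ee_rot: [[-0.964, -0.267, 0.002], [-0.267, 0.964, -0.0], [-0.002, -0.0, -1.0]]
force: [-2.2, 0.4, 1.4]
gripper_width: 0.699
grip_force: 0.9
```

Run:
```python
from h import *
s=ctrl.get_state();print(s["clock"],s["tool_pos"],s["force"])
b=ctrl.camera("scene")[...,::-1];cv2.imwrite("pics/s2f.png",b)
cv2.imwrite("pics/s2.png",cv2.resize(b[180:270,230:400],None,fx=4.6,fy=4.6,interpolation=cv2.INTER_CUBIC))
```

```text
6.675 [ 0.54593736 -0.01591482  0.05355485] [-2.24313347  0.41554109  1.36621039]
```

View pics/s2.png

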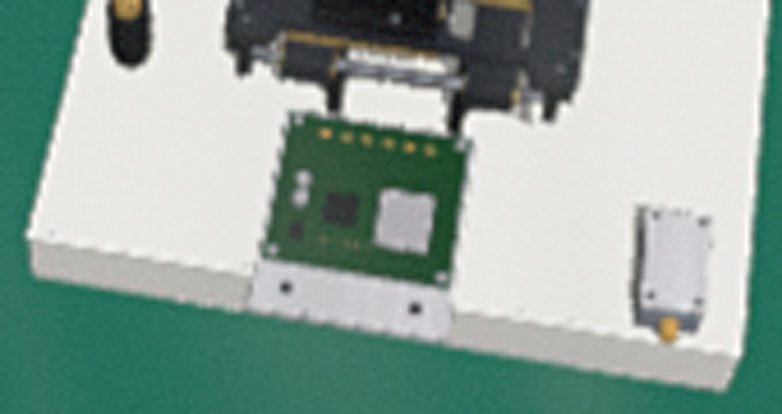

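Strip now hangs partly out; slab far edge from (28,238) to (745,352) in the crop, board front edge (262,259)–(450,285).

Run:
```python
from h import *
c=cam("scene");q=lambda P:np.array(P)/4.6+[230,180]-.4
F=ray(c,q([[28,238],[745,352]]),.05)[:,:2];B=ray(c,q([[262,259],[450,285]]),.058)[:,:2]
d=F[1]-F[0];print("len",np.linalg.norm(d),F)
y=d/np.linalg.norm(d);n=np.array([y[1],-y[0]]);print("slab yaw",np.degrees(np.arctan2(n[1],n[0])))
print("board front edge behind slab edge",(F[0]-B)@n,"width",np.linalg.norm(B[1]-B[0]),"y",(B-F.mean(0))@y)
# mask-based
b=cv2.imread("pics/s2f.png").astype(int);g=(b[...,1]-b.max(2)*0-b[...,2]>25)&(b[...,1]>b[...,0]+12)
pts=[]
for x in range(292,325):
    r=np.where(g[200:247,x])[0]
    r=r[r+200<244]
    if len(r): pts.append([x,r.max()+200.5])
P=ray(c,pts,.058)[:,:2];e=(F[0]-P)@n;yy=(P-F[0])@y
print(np.polyfit(yy,e,1),np.median(e),e.round(4))
S=.9638*.5459-.2666*.0159;print("tool n",S)
```

```text
len 0.39953934062476887 [[ 0.71025141 -0.16913962]
 [ 0.60123702  0.21523981]]
slab yaw 15.833940867703358
board front edge behind slab edge [0.00592093 0.00826454] width 0.10409025417631099 y [-0.06882183  0.03524204]
[-0.0011933   0.00851322] 0.008069558529482554 [0.0067 0.01   0.0076 0.008  0.0085 0.0089 0.0094 0.0098 0.0074 0.0079
 0.0083 0.0088 0.0092 0.0069 0.0101 0.0078 0.0082 0.0087 0.0063 0.0095
 0.0072 0.0076 0.0081 0.0085 0.009  0.0066 0.007  0.0075 0.0079 0.0084
 0.006  0.0065 0.0154]
tool n 0.52189948
```

servo_tool --pt "0.193 0.053 0 0 0 0 0.4" --pt "0.193 0.053 0 0 0 0 0.4" --pt "0.193 0.053 0 0 0 0 0.4" --pt "0.096 0.027 0 0 0 0 0.4" --pt "0 0 0 0 0 0 0.4"

```text
clock: 7.35
tool_pos: [0.552, -0.0141, 0.0535]
ee_rot: [[-0.964, -0.267, 0.0], [-0.267, 0.964, 0.0], [-0.0, -0.0, -1.0]]
force: [-3.5, -0.7, 1.2]
gripper_width: 0.699
grip_force: 1.5
```

servo_tool --pt "-0.6 -0.166 0 0 0 0 0.4" --pt "-1 -0.277 0 0 0 0 0.4" --pt "-1 -0.277 0 0 0 0 0.4" --pt "-1 -0.277 0.5 0 0 0 0.4" --pt "0 0 3 0 0 0 0.4" --pt "0 0 5 0 0 0 0.4" --pt "-1 0 5 0 0 0 0.4" --pt "-1 0 5 0 0 0 0.4" --pt "0 0 3 0 0 0 0.4" --pt "0 0 0 0 0 0 0.4" --pt "0 0 0 0 0 0 0.4"

```text
clock: 8.72
tool_pos: [0.4947, -0.024, 0.2678]
ee_rot: [[-0.964, -0.267, -0.001], [-0.267, 0.964, 0.0], [0.001, 0.001, -1.0]]
force: [-0.2, -1.4, -1.1]
gripper_width: 0.696
grip_force: 0.0
```

Run:
```python
from h import *
s=ctrl.get_state();print(s["clock"],s["tool_pos"],s["force"])
c=cam("wrist");np.savez("w3.npz",K=c[0],d=c[1],T=c[2]);w=ctrl.camera("wrist")[...,::-1];cv2.imwrite("pics/w3f.png",w)
b=ctrl.camera("scene")[...,::-1];cv2.imwrite("pics/s3f.png",b)
A=cv2.resize(b[180:270,230:400],None,fx=4.6,fy=4.6,interpolation=cv2.INTER_CUBIC)
B=cv2.resize(w[130:330,130:450],(360,225),interpolation=cv2.INTER_AREA)
o=np.zeros((590,A.shape[1],3),np.uint8);o[:A.shape[0]]=A;o[A.shape[0]:,:][:590-A.shape[0],:360]=B[:590-A.shape[0]]
cv2.imwrite("pics/s3.png",o)
```

```text
8.725 [ 0.49466335 -0.02400838  0.26778766] [-0.17732665 -1.37940644 -1.06593124]
```

View pics/s3.png

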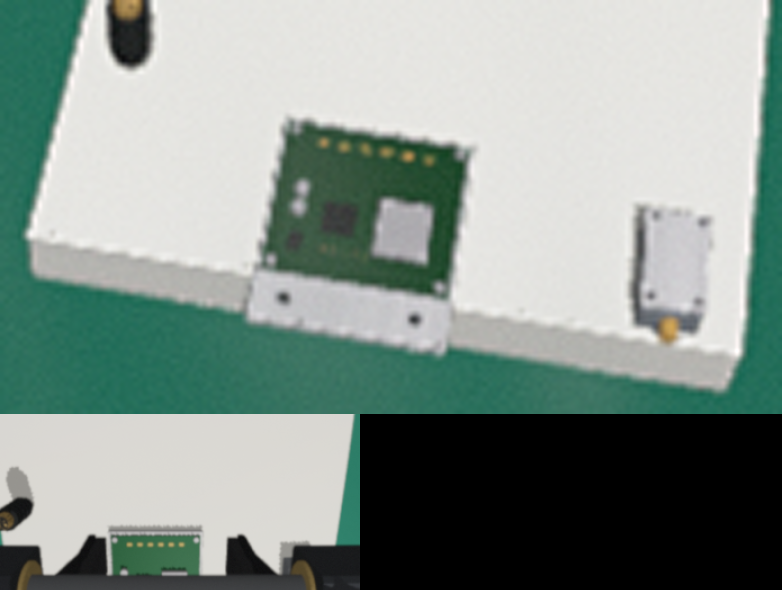

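The strip hangs over the edge, square, and nothing else has moved. Board front edge is at about (257,268)–(447,297). Now a check in numbers, with the top camera for a second view.

Run:
```python
from h import *
c=cam("scene");b=cv2.imread("pics/s3f.png").astype(int)
F=np.array([[.71025,-.16914],[.60124,.21524]]);y=(F[1]-F[0])/np.linalg.norm(F[1]-F[0]);n=np.array([y[1],-y[0]])
# subpixel front/back transitions of green->aluminium along columns (red channel rise)
up=lambda r,l:next((i+(l-r[i])/(r[i+1]-r[i]) for i in range(len(r)-1) if r[i]<l<=r[i+1]),None)
pts=[]
for x in range(290,324):
    y0=int(238+(x-290)*.15)-5;R=b[y0:y0+14,x,2];v=up(R,(R.min()+R.max())/2)
    if v is not None: pts.append([x,y0+v])
P=ray(c,pts,.058)[:,:2];e=(P-F[0])@n;yy=(P-F[0])@y
k=abs(e-np.median(e))<.004;print("scene strip_line past edge",np.median(e),"slope",np.polyfit(yy[k],e[k],1)[0],k.sum())
# wrist: rear edge: dark side face -> light top edge; slab near edge
z=np.load("w3.npz");c=(z["K"],z["d"],z["T"]);a=cv2.imread("pics/w3f.png").astype(int)
pts=[]
for x in range(232,305):
    G=a[215:250,x].min(1);i=G[:25].argmin() if 0 else next((i for i in range(33) if G[i]<170),None)
    if i is not None: pts.append([x,215+i-.5])
P=ray(c,pts,.05)[:,:2];t=np.radians(15.46);m=np.array([np.cos(t),np.sin(t)]);yv=np.array([-m[1],m[0]])
e=.638-P@m;k=abs(e-np.median(e))<.004;print("wrist rear edge(bottom) to far edge, want .100:",np.median(e),"slope",np.polyfit((P@yv)[k],e[k],1)[0],k.sum())
```

```text
scene strip_line past edge -9.029223093399232e-05 slope 0.002406190738386552 34
wrist rear edge(bottom) to far edge, want .100: 0.10188747098606354 slope -0.0016997558118392142 73
```

Both views agree within 2 mm (limit 6 mm) and the carrier is square to within 0.2°.

```bash
python3 -c "
from bench import ctrl
print(ctrl.finish_job())"
```

```text
the job is handed in; nothing more can be done
None
```

I pushed the carrier so its bare strip hangs over the slab's far edge: strip line within about 2 mm of the edge, square to within 0.2°, no side overhang. The pictures show nothing else moved; I handed the job in but got no verdict back.

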